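Set the recipe-camera tripod to its middle groove and cam-lock it one-handed

ROBOT

A 6-joint arm with a two-finger parallel gripper is mounted at the origin on a cart in front of the work surface, level with it; the furniture and walls round the work are solid. World frame = base frame: x ahead of the robot, y to its left, z up, the work surface at z = 0. Lengths are in m, angles in rad, forces in N, time in s.
With the tool pointing down it reaches from about 0.35 to 1 m from the base axis. Payload 7.1 kg.
Tool frame: the origin (TCP) lies between the finger pads; the fingertips stand 22 mm ahead of it and the grasp point (between the pads) lies 3 mm ahead of it; z points along the fingers, y is the line along which they close (so a half turn about z gives the same grasp; the last joint's range is limited). The gripper opens to 85 mm and grips with 20 to 120 N. Pads are 22 mm wide; open, the fingers measure 114 mm over their backs; the gripper's body (76 mm by 85 mm) begins 54 mm behind the grasp point. The pads swing forward as they close: fully open they stand 13 mm farther back than shut.
Start: joints at [-1.161, 0.423, 1.63, -0, 1.089, -0.019], TCP at [0.26, -0.568, 0.253] pointing down, gripper open.
Joint ranges: [-3, 3], [-0.9, 2.11], [0.09, 2.58], [-1.31, 4.45], [0.11, 2.69], [-2.54, 2.54]. Speed limits (rad/s): [2.39, 2.39, 3.01, 3.14, 3.14, 3.14].

INTERFACE

Orientations are given as a rotation vector (axis times angle).
In Python, from rig import manip gives the robot as it stands. The module is installed in compiled form; this text tells all that it offers. Calls block until the motion is done:
- manip.move_to(position, orientation): joint-space move of the TCP to a pose.
- manip.servo_line(position, orientation=None, rate=0.15): straight line of the TCP; orientation=None keeps the orientation; rate is the mean speed in m/s.
- manip.set_joints(angles): joint-space move.
- manip.command_gripper(opening, f_grip=None): finger opening in m; f_grip is the grip in N (None keeps the last); returns when the fingers have stopped.
- manip.hold(seconds).
- manip.solve_ik(position, orientation): joint angles nearest the present ones, or None.
- manip.camera(name): name is "side" or "top" or "wrist"; returns a dict with "image" (420x560x3 uint8, red, green, blue), "fx", "fy", "cx", "cy" (pixels), "cam_to_world" (4x4, takes a point from camera to world coordinates); the wrist camera has in their place "mount" (4x4, takes a point from camera to tool coordinates, whose origin is the TCP and whose axes are the flange's). Camera axes: x right, y down, z forward; pixel columns grow to the right and rows downward; lengths in m; the calibration is good to about 2 mm. The wrist camera is an equidistant fisheye: a pixel r from the principal point sees the ray r / f radians off the axis. A picture is of the moment at which its call begins: read the wrist's pose just before it. There is no depth.
A pose or a line that the arm cannot do raises manip.IKError and nothing moves.
- manip.sign_off(): hands the job in; it is judged then, once.
Readings, each from a call of its own:
- manip.get_time(): time.
- manip.get_joint_positions(): joint angles.
- manip.get_joint_vel(): joint speeds.
- manip.get_tau(): joint torques, N m.
- manip.get_position(): TCP position.
- manip.get_ee_rot(): TCP orientation.
- manip.get_contact_force(): force on the tool from outside, world axes, zero at the start.
- manip.get_torque(): the same for the moment, N m.
- manip.get_width(): finger opening in m.
- manip.get_grip_force(): force on a finger pad.
Only numpy, scipy, OpenCV 4.12 (cv2) and the standard library are available. Lean on these libraries where they do the work, as an engineer would, in place of code of your own. Each camera call takes 0.05 s, during which the arm holds its last target. There are 200 camera calls.

TASK

The little suction-foot tripod for filming recipes is locked too low. Swing its lever fully open, lift the centre column until the middle of its three grooves is level with the top of the grey collar bush, and, gripping the column there so it cannot sink back, swing the lever fully shut with the same hand (the side of a finger sweeps it round). Finish still holding the column: do not let go, and leave the salt shaker, cup and lemon where they stand.

Things in the scene. Friction and masses are not known exactly. Their poses are not given: they have to be found in the camera images.
- stand: Tabletop tripod, immovable: three short aluminium legs on black suction feet (34 mm wide, 84 mm out, at 0, 120 and 240 deg from the stand's +x about z), black hub (42 mm wide, up to 104 mm), then a black cam ring (39 mm wide, 106 to 117 mm high) round a grey bush (30 mm wide) that ends 120 mm above the worktop. Origin on the worktop under the column's axis, z up, +x away from robot at yaw 0 (yaw varies by 0.4 rad)
- collar_top (a point): Fixed point: centre of the top face of the tripod's grey bush, on the column's axis, 120 mm above the worktop. The column slides up and down through it; this face is the edge at which the grooves are read
- groove (a point): Point on the column's axis at the height of the middle one of three black grooves (2 mm wide, 15 mm apart) round the column. It starts 18 to 30 mm below collar_top, hidden inside the bush (the upper groove comes out first), and must finish level with collar_top
- mast_top (a point): Centre of the column's flat black top pad (22 mm wide; a 6 mm camera stud stands 7 mm above it). 88 mm above the middle groove, so 88 mm above collar_top when the job is done; 58 to 70 mm above it at the start
- mast: The centre column: round smooth aluminium tube, 22 mm wide, upright, the part of the tripod to be gripped, free for 58 mm above the bush when it is at the bottom. With the lever open it slides (60 mm travel) and also turns freely about its axis, so it turns with the hand, and drops to the bottom if let go. About 0.25 kg. Origin on its axis, at worktop height when at the bottom
- column (a joint): Height of the column in m: 0 at its lower stop, 0.060 at its upper one, 0.030 when the middle groove is level with the bush. Starts locked at 0 to 0.012 and sinks to 0 when the lever is opened
- lever (a joint): Cam lever angle in rad: 0 fully shut (column locked, end stop), 1.05 fully open (end stop); grows anticlockwise seen from above. The brake lets go above about 0.6. Stays where it is left; turning it takes about 0.06 N m, with a hump of up to 0.15 N m between 0.6 and 0.2 when closing. A shut brake holds the column against 15 to 20 N
- paddle (a point): Centre of the top edge of the lever's upright black paddle, 183 mm above the worktop. The paddle is a flat plate standing radially: 28 mm wide along the radius (18 to 46 mm from the pivot), 9 mm thick across it, from the ring to 63 mm above the bush; its centre is 32 mm from the pivot. Pivot: upright, 3 mm from the column's axis towards the stand's +x. Shut, the paddle points 150 deg from the stand's +x about z; open, 210 deg
- salt: Bystander: glass salt shaker with grey top, 44 mm wide, 90 mm high, 150 to 180 mm from the column to the right. Origin under its centre. Leave it alone
- cup: Bystander: white porcelain tea cup, 93 x 82 mm, 63 mm high, about 170 to 210 mm from the column to the far left. Origin under its centre. Leave it alone
- lemon: Bystander: lemon, 83 x 58 mm, 58 mm high, 150 to 190 mm behind the column. Origin under its centre. Leave it alone

How it is judged:
By the outcome, as a careful person would: the job done as asked, in the order asked, and still so for the second after the job is handed in, while the arm keeps its last pose, push and grip.
It also fails if it takes over 56 s, if anything falls off the work surface, if the arm or the gripper's body presses on something with over 40 N, if the wrist force passes 120 N, or if a joint passes its speed limit or range.

## Working session

There is one attempt and no reset: what is moved stays moved. The work goes in short steps, each a Python script; the robot and the scene stay as the last script left them, time stands still between calls to the robot, and variables do not carry over. Pictures are saved under pics/ and viewed, at most 10 in all, crops included, and the job is handed in when it is done.

```bash
mkdir -p pics
python3 - <<'E'
from rig import manip
import cv2,numpy as np
ims=[]
for n in("side","top"):
    c=manip.camera(n);cv2.imwrite(f"pics/{n}0.png",c["image"][...,::-1]);
    print(n,c["fx"],c["fy"],c["cx"],c["cy"]);print(np.round(c["cam_to_world"],4).tolist())
c=manip.camera("wrist");print({k:(np.round(v,4).tolist()) for k,v in c.items() if k!="image"})
print(manip.get_time(),manip.get_ee_rot(),manip.get_width())
E
```

```text
side 436.6392373572704 436.6392373572704 278.74710310916424 213.78876824408928
[[0.9998, 0.0086, 0.0205, 0.6194], [-0.012, -0.5684, 0.8227, -0.8045], [0.0187, -0.8227, -0.5681, 0.5999], [0.0, 0.0, 0.0, 1.0]]
top 507.406780626326 507.406780626326 284.4033291083948 213.0622191648513
[[0.0039, -0.999, 0.0455, 0.5772], [-0.9999, -0.0046, -0.0156, -0.107], [0.0158, -0.0455, -0.9988, 1.3323], [0.0, 0.0, 0.0, 1.0]]
{'fx': 325.1923, 'fy': 325.1923, 'cx': 274.264, 'cy': 203.9558, 'mount': [[-0.0013, -0.9466, -0.3223, 0.0814], [1.0, -0.001, -0.001, -0.0], [0.0006, -0.3223, 0.9466, -0.1201], [0.0, 0.0, 0.0, 1.0]]}
0.15 [-3.06851258e+00 -6.68133826e-01  3.80005515e-04] 0.0856173200844194
```

View pics/side0.png

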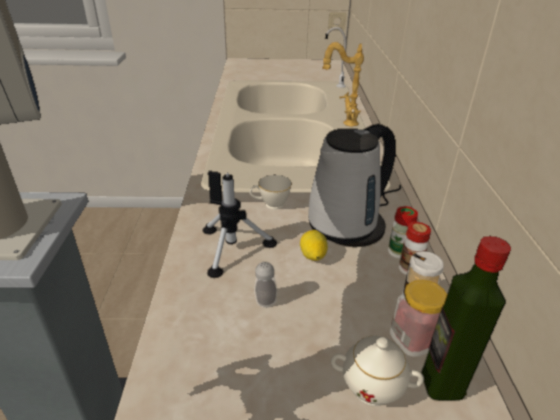

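View pics/top0.png

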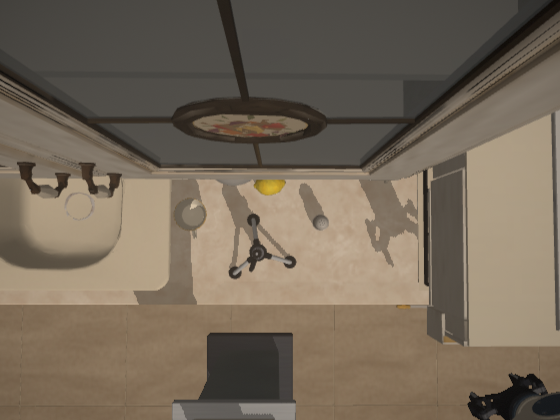

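Side view: column top at about (228,178), paddle (215,187), feet (209,230), (269,242) and (214,272). Top view: feet (253,219), (235,272) and (290,262), hub (257,253). Next I fit the feet and the column pad.

```bash
cat > h.py <<'E'
from rig import manip
import cv2,numpy as np
from scipy.spatial.transform import Rotation as R
def ray(c,p):
    T=c["cam_to_world"];d=np.array([(p[0]-c["cx"])/c["fx"],(p[1]-c["cy"])/c["fy"],1.]);return T[:3,3],T[:3,:3]@d
def onz(c,p,z):
    o,d=ray(c,p);return o+d*(z-o[2])/d[2]
def down(yaw): # tool z down, tool y (closing line) at world angle yaw
    y=np.array([np.cos(yaw),np.sin(yaw),0]);z=np.array([0,0,-1.]);x=np.cross(y,z)
    return R.from_matrix(np.c_[x,y,z]).as_rotvec()
E
python3 - <<'E'
from h import *
S={"side":[(209,230),(269,242),(214,272)],"top":[(253,219),(235,272),(290,262)]}
for n,ps in S.items():
    im=cv2.imread(f"pics/{n}0.png");g=im.max(2)
    c=manip.camera(n);F=[]
    for p in ps:
        m=np.zeros_like(g);m[p[1]-9:p[1]+10,p[0]-11:p[0]+12]=1
        k,l,s,ce=cv2.connectedComponentsWithStats(((g<45)&(m>0)).astype(np.uint8))
        i=1+s[1:,4].argmax();w=onz(c,ce[i],.008);F.append(w[:2]);print(n,ce[i].round(1),s[i],w.round(4))
    F=np.array(F);C=F.mean(0);a=np.arctan2(*(F-C).T[::-1]);
    print(C.round(4),np.linalg.norm(F-C,axis=1).round(4),np.degrees(a).round(1),"yaw",np.degrees(np.angle(np.exp(3j*a).mean())/3).round(2))
b=cv2.imread("pics/side0.png")[150:290,180:300];t=cv2.imread("pics/top0.png")[205:295,210:330]
o=np.hstack([cv2.resize(b,(400,466),interpolation=2),cv2.resize(t,(400,300),interpolation=2,)[:, :].copy() if 0 else cv2.copyMakeBorder(cv2.resize(t,(400,300),interpolation=2),0,166,0,0,0)])
cv2.imwrite("pics/crop.png",o)
E
```

```text
side [209.5 229.7] [204 227  12   6  58] [ 0.4837 -0.0128  0.008 ]
side [269.3 242.8] [263 239  13   8  79] [ 0.6188 -0.0587  0.008 ]
side [215.2 272.1] [209 268  14   9  96] [ 0.5118 -0.1538  0.008 ]
[ 0.5381 -0.0751] [0.0827 0.0823 0.083 ] [ 131.1   11.5 -108.5] yaw 11.37Traceback (most recent call last):
  File "<stdin>", line 9, in <module>
ValueError: attempt to get argmax of an empty sequence
```

Run:
```python
from h import *
im=cv2.imread("pics/top0.png");g=im.max(2)
c=manip.camera("top");F=[]
for p in [(253,219),(235,272),(290,262)]:
    m=np.zeros_like(g);m[p[1]-9:p[1]+10,p[0]-9:p[0]+10]=1
    k,l,s,ce=cv2.connectedComponentsWithStats(((g<75)&(m>0)).astype(np.uint8))
    i=1+s[1:,4].argmax();w=onz(c,ce[i],.01);F.append(w[:2]);print(ce[i].round(1),s[i],w.round(4))
F=np.array(F);C=F.mean(0);a=np.arctan2(*(F-C).T[::-1])
print(C.round(4),np.linalg.norm(F-C,axis=1).round(4),np.degrees(a).round(1),"yaw",np.degrees(np.angle(np.exp(3j*a).mean())/3).round(2))
# go above and check IK for the yaw sweep
C=np.array([.538,-.075]);y0=np.radians(11.4)
for d in (95,165,105,200-180):
  for k in (0,np.pi):
    q=manip.solve_ik([*C,.15],down(y0+np.radians(d)+k));print(d,k,None if q is None else np.round(q,2))
```

```text
[252.7 218.9] [247 214  12  12  84] [ 0.6218 -0.045   0.01  ]
[233.6 272.4] [229 267  12  11  70] [0.483  0.0035 0.01  ]
[290.1 261.5] [284 256  12  12  72] [ 0.5117 -0.143   0.01  ]
[ 0.5388 -0.0615] [0.0846 0.0856 0.0859] [  11.3  130.6 -108.4] yaw 11.15
95 0 [-0.16  0.45  1.88 -0.    0.81 -2.02]
95 3.141592653589793 [-0.16  0.45  1.88 -0.    0.81  1.12]
165 0 None
165 3.141592653589793 [-0.16  0.45  1.88 -0.    0.81 -0.1 ]
105 0 [-0.16  0.45  1.88 -0.    0.81 -2.19]
105 3.141592653589793 [-0.16  0.45  1.88 -0.    0.81  0.95]
20 0 [-0.16  0.45  1.88 -0.    0.81 -0.71]
20 3.141592653589793 [-0.16  0.45  1.88 -0.    0.81  2.43]
```

Run:
```python
from h import *
C=np.array([.5385,-.0635]);y0=np.radians(11.25)
manip.move_to([*C,.31],down(y0+np.radians(15)))
manip.command_gripper(0.0,40)
P=manip.get_position();rv=manip.get_ee_rot();c=manip.camera("wrist")
np.savez("w1.npz",P=P,rv=rv);cv2.imwrite("pics/w1.png",c["image"][...,::-1]);print(P,rv,manip.get_time(),manip.get_joint_positions().round(2))
T=np.eye(4);T[:3,:3]=R.from_rotvec(rv).as_matrix();T[:3,3]=P
M=np.linalg.inv(T@c["mount"])
for z in(.12,.18):
  p=M@np.array([*C,z,1]);r=np.hypot(p[0],p[1]);a=np.arctan2(r,p[2]);print(z,c["cx"]+c["fx"]*a*p[0]/r,c["cy"]+c["fx"]*a*p[1]/r)
```

```text
[ 0.53850644 -0.06346399  0.31000254] [ 1.65886675e+00  2.66787085e+00 -5.92526629e-06] 3.2 [-0.14  0.24  1.76 -0.    1.15 -0.6 ]
0.12 276.01586603897726 182.65127756079744
0.18 276.33874410285165 201.7862201758439
```

View pics/w1.png

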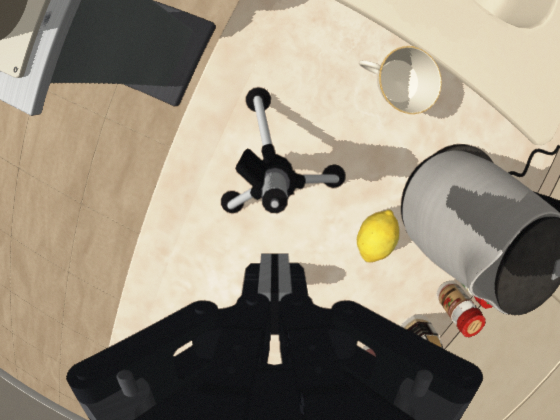

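The wrist view shows the pad at about (274,202), close to the predicted (276,202). The paddle top is at (252,165) and the feet are at (258,99), (334,177) and (231,202). I'll refine the axis from these, then sweep the lever open with closed fingers.

```bash
cat >> h.py <<'E'
def wonz(c,P,rv,p,z):
    u=np.array(p,float)-[c["cx"],c["cy"]];r=np.hypot(*u);a=r/c["fx"]
    d=np.r_[u/r*np.sin(a),np.cos(a),0];T=np.eye(4);T[:3,:3]=R.from_rotvec(rv).as_matrix();T[:3,3]=P
    T=T@c["mount"];d=(T@d)[:3];o=T[:3,3];return o+d*(z-o[2])/d[2]
E
python3 - <<'E'
from h import *
c=manip.camera("wrist");w=np.load("w1.npz");g=c["image"].max(2);F=[]
for p in [(258,99),(334,177),(231,202)]:
    m=np.zeros_like(g);cv2.circle(m,p,15,1,-1)
    k,l,s,ce=cv2.connectedComponentsWithStats(((g<60)&(m>0)).astype(np.uint8))
    i=1+s[1:,4].argmax();x,y,ww,h=s[i,:4];F.append(wonz(c,w["P"],w["rv"],(x+ww/2-.5,y+h/2-.5),.003)[:2]);print(s[i],ce[i].round(1))
F=np.array(F);C=F.mean(0);a=np.arctan2(*(F-C).T[::-1])
print(C.round(4),np.linalg.norm(F-C,axis=1).round(4),"yaw",np.degrees(np.angle(np.exp(3j*a).mean())/3).round(2))
for z in(.178,.19):print("pad",wonz(c,w["P"],w["rv"],(274,202),z).round(4))
q=wonz(c,w["P"],w["rv"],(252,163),.183);print("paddle",q.round(4))
E
```

```text
[246  88  25  23 306] [258.   97.4]
[323 165  22  22 260] [335.1 174.3]
[222 191  21  22 211] [229.9 201.3]
[ 0.5368 -0.0635] [0.0833 0.0833 0.0835] yaw 11.11
pad [ 0.5372 -0.0651  0.178 ]
pad [ 0.5354 -0.0615  0.19  ]
paddle [ 0.5071 -0.0425  0.183 ]
```

```bash
cat >> h.py <<'E'
C=np.array([.537,-.0635]);Y0=np.radians(11.1);PV=C+.003*np.array([np.cos(Y0),np.sin(Y0)])
def arc(th,z,r=.038):
    a=Y0+np.radians(th);return [*(PV+r*np.array([np.cos(a),np.sin(a)])),z],down(a-np.pi/2)
def st():
    return manip.get_contact_force().round(1),manip.get_torque().round(2),round(manip.get_time(),1)
E
python3 - <<'E'
from h import *
manip.move_to(*arc(100,.27));manip.servo_line(*arc(100,.170),rate=.12);print(st())
for th in range(108,200,4):
    p,o=arc(th,.170);manip.servo_line(p,o,rate=.06);f,t,tm=st()
    print(th,f,t,tm)
    if np.hypot(f[0],f[1])>14: break
P=manip.get_position();rv=manip.get_ee_rot();c=manip.camera("wrist");cv2.imwrite("pics/w2.png",c["image"][100:300,150:400,::-1].repeat(2,0).repeat(2,1))
E
```

```text
(array([0. , 0.2, 0. ]), array([ 0.01, -0.03,  0.01]), 4.6)
108 [-0.  -0.3 -0.3] [0.01 0.07 0.  ] 4.9
112 [-1.2  0.2 -0.9] [-0.11 -0.01 -0.  ] 5.1
116 [ 1.   0.1 -0.3] [ 0.01  0.01 -0.  ] 5.4
120 [ 0.5 -0.1  0.6] [ 0.01 -0.08 -0.01] 5.6
124 [0.5 1.5 0.6] [ 0.11 -0.08 -0.02] 5.9
128 [0.5 1.  0.3] [ 0.24 -0.04  0.02] 6.1
132 [ 0.9  1.5 -1.4] [ 0.17 -0.06 -0.02] 6.4
136 [1.5 1.  0.6] [ 0.18 -0.05 -0.03] 6.6
140 [ 0.3  1.5 -0.8] [ 0.17 -0.04 -0.  ] 6.9
144 [-0.6  1.3  1. ] [ 0.16 -0.03 -0.03] 7.1
148 [-0.7  1.2  0.6] [0.15 0.03 0.02] 7.4
152 [-0.   1.8  0.2] [ 0.13  0.04 -0.  ] 7.6
156 [-0.8  1.2 -0.2] [ 0.13  0.08 -0.02] 7.9
160 [-0.3  1.8  0.8] [ 0.16  0.11 -0.04] 8.1
164 [-0.4  1.3  0.5] [ 0.12  0.19 -0.03] 8.4
168 [-1.8  1.   0.9] [ 0.07  0.25 -0.03] 8.6
172 [-1.6  0.6 -0.4] [ 0.04  0.25 -0.08] 8.9
176 [-1.7  0.2  0.1] [ 0.09  0.27 -0.  ] 9.1
180 [-1.5  0.6  0.3] [ 0.09  0.23 -0.02] 9.4
184 [-3.8  5.   2.5] [0.67 0.62 0.04] 9.6
188 [-8.8 11.7  8.3] [ 1.73  1.19 -0.05] 9.9
```

View pics/w2.png

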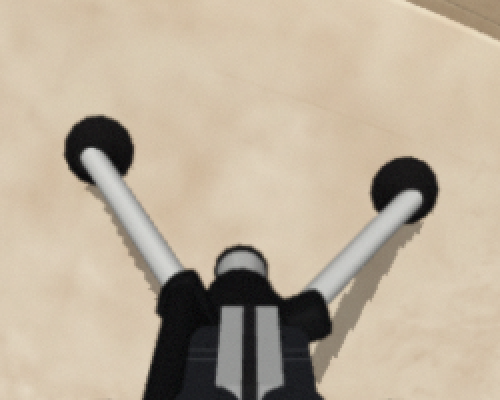

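The lever has hit its open stop, after moving from θ≈122 to 182, about 60°. Now I go over the column, descend and grip.

Run:
```python
from h import *
manip.servo_line(*arc(176,.170),rate=.1);p,o=arc(176,.27);manip.servo_line(p,rate=.2)
manip.command_gripper(.085,60)
o=down(Y0+np.radians(105))
manip.move_to([*C,.26],o);manip.servo_line([*C,.150],rate=.12);print(st(),manip.get_joint_positions().round(2))
c=manip.camera("side");cv2.imwrite("pics/s2.png",c["image"][110:290,150:330,::-1].repeat(3,0).repeat(3,1))
manip.command_gripper(.0,60);manip.hold(.3)
print(manip.get_width(),manip.get_grip_force(),st(),manip.get_position())
c=manip.camera("side");cv2.imwrite("pics/s3.png",c["image"][110:290,150:330,::-1].repeat(3,0).repeat(3,1))
```

```text
(array([-1. ,  0.3,  0.1]), array([-0.01, -0.02, -0.02]), 13.2) [-0.14  0.45  1.89  0.    0.81 -2.17]
0.020996234511138148 59.27496403455734 (array([ 0.4, -5.7,  4.7]), array([-1.13, -0.11, -0.01]), 14.1) [ 0.53744123 -0.06386159  0.15032845]
```

View pics/s3.png

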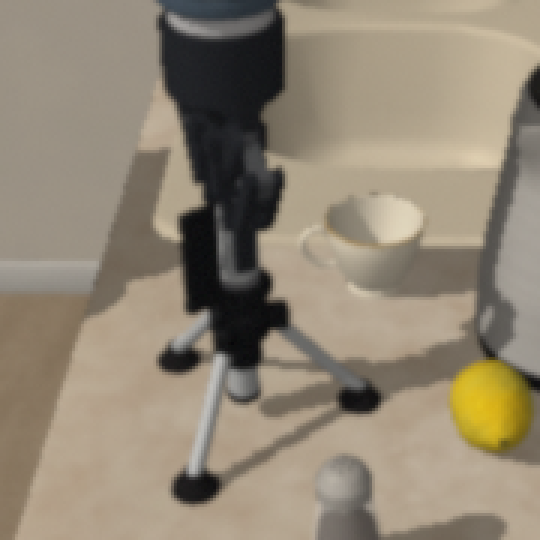

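The column is gripped (width 21 mm) with the paddle open on the left and the column at its lower stop. Now I lift 30 mm.

Run:
```python
from h import *
C2=[.5372,-.0643]
for z in (.153,.157,.165,.173,.1803):
    manip.servo_line([*C2,z],rate=.05);print(z,st(),manip.get_position().round(4),round(manip.get_width(),4))
manip.hold(.3);print(st(),manip.get_position().round(5))
c=manip.camera("side");np.save("s4.npy",c["image"]);cv2.imwrite("pics/s4.png",cv2.resize(c["image"][160:260,190:270,::-1],(480,600),interpolation=0))
```

```text
0.153 (array([ 2.5, -2.8, -1.7]), array([-0.62, -0.51, -0.03]), 14.4) [ 0.5372 -0.0642  0.1528] 0.0208
0.157 (array([ 2.8, -2.2, -2.4]), array([-0.54, -0.54, -0.03]), 14.7) [ 0.5372 -0.0642  0.157 ] 0.0213
0.165 (array([ 3. , -2.9, -2. ]), array([-0.46, -0.51,  0.02]), 15.0) [ 0.5372 -0.0642  0.1651] 0.0212
0.173 (array([ 3. , -1.9, -2.2]), array([-0.42, -0.53, -0.02]), 15.3) [ 0.5372 -0.0643  0.173 ] 0.0207
0.1803 (array([ 4. , -2.2, -2.1]), array([-0.41, -0.57,  0.02]), 15.6) [ 0.5372 -0.0643  0.1803] 0.0208
(array([ 3.4, -2.5, -3.4]), array([-0.5 , -0.65,  0.05]), 15.9) [ 0.53715 -0.06429  0.18011]
```

View pics/s4.png

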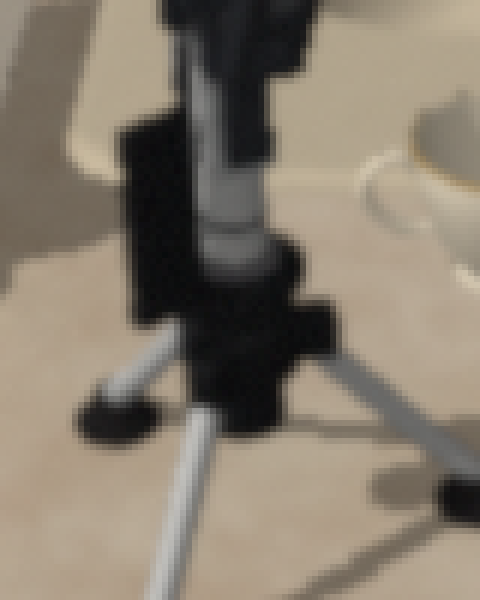

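Upper groove visible at crop (235,228), about 5–6 px above the bush/column junction, as expected. The paddle is still open on the left. I'll check the profile numerically, then sweep shut.

Run:
```python
from h import *
im=np.load("s4.npy").astype(float).mean(2)
for x in (226,228,230,232):print(x,im[186:212,x].astype(int))
c=manip.camera("side");Mi=np.linalg.inv(c["cam_to_world"])
d=c["cam_to_world"][:2,3]-C;d/=np.linalg.norm(d)
for n,z,r in(("upper",.135,.011),("mid",.12,.011),("bushtop",.12,.015),("bush/ring",.117,.015),("ringtop",.117,.0195),("ringbot",.106,.0195)):
    p=Mi@np.array([*(C+r*d),z,1]);print(n,(c["cx"]+c["fx"]*p[0]/p[2]).round(1),(c["cy"]+c["fy"]*p[1]/p[2]).round(1))
```

```text
226 [ 90  91  93  96 100 103 105 104 103 104  95  77  77  94 104 104 100  83
  63  53  41  24  16  16  16  18]
228 [ 39  53  75  91 100 104 103 103 104 103  98  79  69  89 101 104 103  94
  72  56  43  29  18  15  13  13]
230 [ 29  47  77  92  98  99 100  99 100 100  95  77  72  89  98 101  99  87
  68  55  43  29  19  18  18  19]
232 [33 59 82 91 93 93 93 93 93 88 76 68 80 90 93 93 87 70 58 52 37 23 20 16
 17 13]
upper 228.8 197.0
mid 229.2 203.4
bushtop 229.3 204.5
bush/ring 229.3 205.7
ringtop 229.4 207.0
ringbot 229.6 211.5
```

```bash
cat > sw.py <<'E'
import sys
from h import *
a,b,s=map(int,sys.argv[1:4]);lim=float(sys.argv[4])
for d in range(a,b-1,-s):
    manip.move_to([.5372,-.0643,.1805],down(Y0+np.radians(d)));f,t,tm=st()
    print(d,f,t,tm,manip.get_position().round(4),round(manip.get_width(),4),manip.get_joint_positions()[5].round(3))
    if abs(t[2])>lim or np.hypot(*f[:2])>25: break
E
python3 sw.py 100 45 5 .8
```

```text
100 [ 3.4 -1.2 -2.9] [-0.28 -0.68  0.04] 16.2 [ 0.5372 -0.0642  0.1804] 0.021 -2.082
95 [ 3.2  0.3 -4.8] [-0.05 -0.77 -0.01] 16.5 [ 0.5373 -0.0641  0.1805] 0.0212 -1.996
90 [ 4.6  0.3 -3.6] [ 0.11 -0.83  0.04] 16.7 [ 0.5374 -0.0641  0.1805] 0.021 -1.909
85 [ 5.4  1.1 -4.7] [ 0.19 -0.87  0.02] 17.0 [ 0.5375 -0.064   0.1805] 0.0208 -1.821
80 [ 5.7  1.1 -4.4] [ 0.24 -0.89  0.01] 17.2 [ 0.5375 -0.0639  0.1805] 0.0212 -1.734
75 [ 4.2  2.8 -4. ] [ 0.32 -0.95  0.08] 17.5 [ 0.5376 -0.0638  0.1805] 0.0211 -1.646
70 [ 4.3  1.6 -3.3] [ 0.53 -0.76  0.1 ] 17.7 [ 0.5372 -0.0639  0.1805] 0.0209 -1.559
65 [ 4.4  2.6 -3.5] [ 0.7  -0.84  0.04] 18.0 [ 0.5373 -0.0639  0.1806] 0.0207 -1.473
60 [ 4.7  3.7 -2.8] [ 0.85 -0.97  0.05] 18.2 [ 0.5373 -0.0638  0.1805] 0.021 -1.386
55 [ 5.7  2.3 -3.6] [ 0.87 -0.93  0.05] 18.5 [ 0.5374 -0.0638  0.1806] 0.0208 -1.298
50 [ 5.8  2.6 -4.7] [ 0.91 -0.97  0.02] 18.7 [ 0.5375 -0.0637  0.1806] 0.0207 -1.211
45 [ 4.8  2.4 -2.8] [ 0.91 -1.05 -0.02] 19.0 [ 0.5375 -0.0637  0.1806] 0.021 -1.124
```

```bash
python3 sw.py 41 9 4 .9
python3 - <<'E'
from h import *
c=manip.camera("wrist");cv2.imwrite("pics/w5.png",c["image"][...,::-1])
E
```

```text
41 [ 5.6  3.7 -4.2] [ 0.92 -1.11  0.06] 19.2 [ 0.5376 -0.0637  0.1806] 0.021 -1.054
37 [ 6.   3.9 -4.4] [ 0.98 -1.19  0.  ] 19.5 [ 0.5376 -0.0637  0.1806] 0.0211 -0.984
33 [ 6.2  3.2 -3.7] [ 1.01 -1.19  0.07] 19.7 [ 0.5377 -0.0637  0.1806] 0.0208 -0.914
29 [ 6.3  4.2 -4.3] [ 1.02 -1.2   0.05] 20.0 [ 0.5377 -0.0636  0.1806] 0.0212 -0.845
25 [ 4.7  4.  -4.5] [ 1.04 -1.18  0.1 ] 20.2 [ 0.5377 -0.0636  0.1806] 0.0212 -0.775
21 [ 4.3  1.4 -4.5] [ 0.73 -1.4   0.21] 20.5 [ 0.5377 -0.0641  0.1806] 0.021 -0.706
17 [ 4.  -2.8 -4.7] [ 0.38 -1.45  0.33] 20.7 [ 0.5376 -0.0647  0.1806] 0.0213 -0.636
13 [ 3.4 -6.2 -5. ] [-0.39 -1.27  0.47] 21.0 [ 0.5375 -0.0654  0.1806] 0.021 -0.566
9 [ 3.  -9.6 -3.6] [-0.85 -1.18  0.55] 21.2 [ 0.5373 -0.0659  0.1807] 0.0209 -0.497
```

View pics/w5.png

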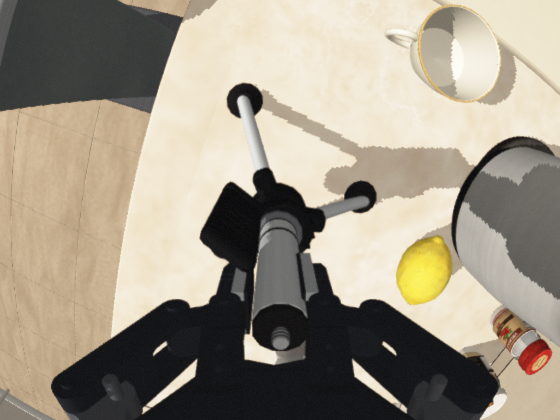

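The view shows the black paddle at (232,225), ahead of the left finger, with the grooves just above the bush at (278,225). I need the lever angle, so I'll project the paddle's outline for candidate angles and compare.

Run:
```python
from h import *
c=manip.camera("wrist");P=manip.get_position();rv=manip.get_ee_rot()
T=np.eye(4);T[:3,:3]=R.from_rotvec(rv).as_matrix();T[:3,3]=P;M=np.linalg.inv(T@c["mount"])
def pr(w):
    p=M@np.r_[w,1];r=np.hypot(p[0],p[1]);a=np.arctan2(r,p[2]);return np.array([c["cx"],c["cy"]])+c["fx"]*a*p[:2]/r
im=c["image"][...,::-1]
print("bush top centre",pr([*C,.12]).round(1),"mast top",pr([*C,.208]).round(1))
o=[]
for th in (150,158,170):
    k=cv2.convertScaleAbs(im[150:320,180:330],alpha=2.5,beta=30);k=cv2.resize(k,(0,0),fx=1.75*1,fy=1.75,interpolation=1)
    a=Y0+np.radians(th);u=np.array([np.cos(a),np.sin(a)]);v=np.array([-u[1],u[0]])
    for z,col in((.183,(0,0,255)),(.120,(255,0,0))):
        q=np.array([pr([*(PV+r*u+s*v),z]) for r,s in((.018,-.0045),(.046,-.0045),(.046,.0045),(.018,.0045))])
        if z>.15: print(th,q.round(0).tolist())
        cv2.polylines(k,[((q-[180,150])*1.75).astype(np.int32)],True,col,1)
    o.append(k)
cv2.imwrite("pics/w6.png",np.hstack(o))
```

```text
bush top centre [277.9 233.4] mast top [280.  329.9]
150 [[260.0, 264.0], [205.0, 224.0], [192.0, 240.0], [247.0, 278.0]]
158 [[255.0, 267.0], [195.0, 235.0], [186.0, 252.0], [245.0, 283.0]]
170 [[250.0, 273.0], [186.0, 253.0], [182.0, 270.0], [243.0, 290.0]]
```

View pics/w6.png

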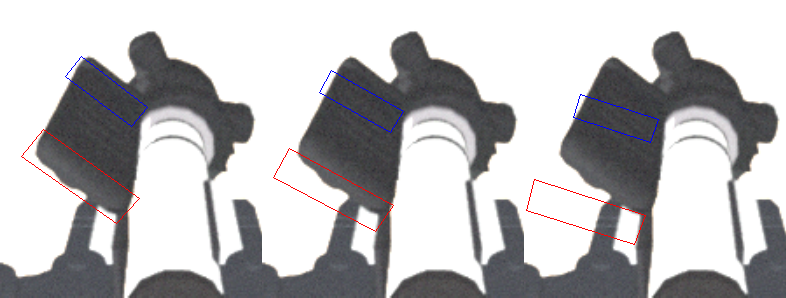

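Run:
```python
from h import *
manip.hold(.3);print(st(),manip.get_position().round(5),manip.get_grip_force())
c=manip.camera("side");im=c["image"].astype(float).mean(2)
for x in (226,228,230,232):print(x,im[186:212,x].astype(int))
a=c["image"][160:260,190:290,::-1];P=manip.get_position();w=manip.camera("wrist")["image"][200:270,240:320,::-1]
cv2.imwrite("pics/f.png",np.hstack([cv2.resize(a,(400,400),interpolation=0),cv2.resize(w,(400,400),interpolation=1)]))
T=np.eye(4);T[:3,:3]=R.from_rotvec(manip.get_ee_rot()).as_matrix();T[:3,3]=P;c=manip.camera("wrist");M=np.linalg.inv(T@c["mount"])
d=(T@c["mount"])[:2,3]-C;d/=np.linalg.norm(d)
for n,z,r in(("upper",.135,.011),("mid",.12,.011),("bushtop",.12,.015),("bushring",.117,.015)):
    p=M@np.r_[C+r*d,z,1];rr=np.hypot(p[0],p[1]);y=c["cy"]+c["fx"]*np.arctan2(rr,p[2])*p[1]/rr;print(n,y.round(1),"view y",((y-200)*400/70).round())
```

```text
(array([  2.4, -10.5,  -4.4]), array([-0.84, -1.2 ,  0.58]), 21.6) [ 0.5373  -0.06595  0.18064] 66.39078958891332
226 [104 104 102 102 103 112 129 140 144 144 133 108 115 137 145 146 139 112
  87  78  60  36  24  18  22  21]
228 [105 105 105 104 105 105 110 120 127 128 121  98  92 116 128 131 128 112
  89  77  62  39  23  19  15  20]
230 [103 102 102 102 102 102 104 105 107 108 102  79  80  99 109 110 106  91
  77  70  55  34  24  20  20  19]
232 [92 94 95 96 96 97 96 96 97 92 80 73 85 96 98 98 92 79 72 62 44 26 19 18
 17 16]
upper 226.4 view y 151.0
mid 216.6 view y 95.0
bushtop 210.3 view y 59.0
bushring 208.6 view y 49.0
```

View pics/f.png

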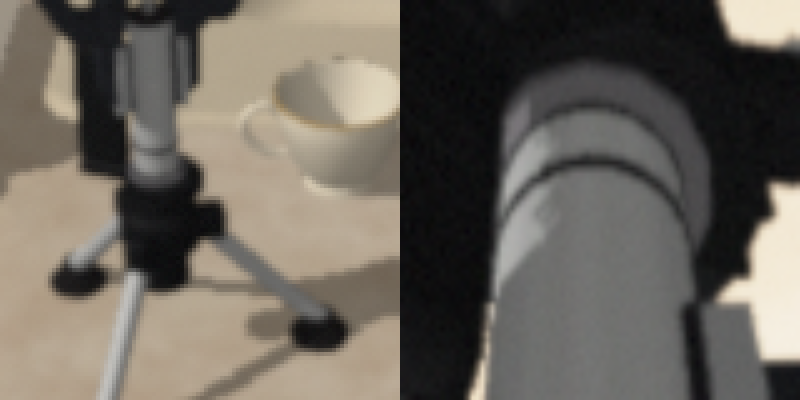

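The middle groove is half showing exactly at the bush edge (right panel, y≈107), with the upper groove 15 mm above it (y≈162). The paddle is against its shut stop and the grip is holding, so I'm handing in.

```bash
python3 -c "
from rig import manip
print(manip.sign_off(),manip.get_time())"
```

```text
the job is handed in; nothing more can be done
the job is handed in; nothing more can be done
```

I handed the job in at about 22 s on the robot's clock: the lever was swung fully open, the column lifted until its middle groove was level with the bush, and the lever swept shut, with the gripper still holding the column; the salt shaker, cup and lemon were never approached.

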